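# Brace the square paste jar and twist its cap off

### The job

Pick up the square white jar by its cap and set it fully down into the square well of the wooden brace block, then twist the tight cap counterclockwise (seen from above) just until it comes free, well short of a third of a turn. Lift the cap straight off and finish while still holding it level, two or three centimetres clear above the jar's mouth, with the jar left seated in the brace and the other things on the bench left where they are.

Things in the scene. Friction and masses are not known exactly. Their poses are not given: they have to be found in the camera images.
- jar_center (a point): Square white paste jar, upright: body 60 x 60 x 58 mm tall with vertical sides, then a shoulder tapering to a round neck, 37 mm diameter, from 66 to 96 mm above the jar's underside. The point is the body's centre, 29 mm above the underside; x, y square to the sides, z up. About 0.4 kg; it hangs level when carried by its cap. Free on the bench it would merely turn with its tight cap.
- jar_mouth (a point): Centre of the jar's rim (the top of its neck), on the jar's axis 96 mm above its underside.
- cap_center (a point): Round ribbed aluminium cap on the jar, 58 mm diameter, 26 mm tall, axis z upright; the point is on the axis half-way up, 86 mm above the jar's underside while on. Its lower edge is 7 mm above the shoulder. The skirt overlaps the neck: the cap must rise 23 mm to clear the rim. Two inner lugs hook under neck ledges, so it cannot be pulled off before it is turned (1 mm of play).
- thread (a joint): How far the cap has been unscrewed relative to the jar (rad): 0 tight, growing counterclockwise seen from above; it resists with about 0.45 N m all the way. The cap lifts off freely from 1.1 rad on; 1.3 to 1.5 is a good turn. The jar itself can turn about 0.1 rad in the well before its sides bear.
- brace_floor (a point): Wooden brace block fixed to the bench, 110 x 110 x 38 mm tall, with a square well in its top for the jar: 64 x 64 mm, 30 mm deep, 4 mm bevel at the mouth. The point is the centre of the well's floor, 8 mm above the bench; x, y square to the well's sides, z up. The jar fits any of four ways round. A steel strap sticks out 12 mm at the +y and -y sides, 12 mm high.
- tin_center (a point): Bystander: round steel tin, 54 mm diameter, 58 mm tall; point half-way up. Leave alone.
- pot_center (a point): Bystander: round grey pot with a black lid, 52 mm diameter, 62 mm tall; point half-way up. Leave alone.
- spool: Bystander: wooden thread spool standing up, 34 mm diameter, 40 mm tall; origin at its underside. Leave alone.
- tape: Bystander: roll of paper tape lying flat, 66 mm diameter, 19 mm tall; origin at its underside. Leave alone.
- needleholder: Bystander: round wooden needle holder lying on the bench, 14 mm thick, about 100 mm long; origin at the middle of its underside. Leave alone.
- scissors_pivot (a point): Bystander: scissors lying flat, about 150 mm long, 9 mm thick; the point is their pivot. Leave alone.
There are look-alikes about, which are no part of the job. Leave any orange or yellow look-alike of the part that bears cap_center alone.

How it is judged:
By the outcome, as a careful person would: the job done as asked, in the order asked, and still so for the second after the job is handed in, while the arm keeps its last pose, push and grip.
It also fails if it takes over 38 s, if anything falls off the work surface, if the arm or the gripper's body presses on something with over 40 N, if the wrist force passes 120 N, or if a joint passes its speed limit or range.

### The arm

A 7-joint arm with a two-finger parallel gripper is mounted at the origin on the work surface. World frame = base frame: x ahead of the robot, y to its left, z up, the work surface at z = 0. Lengths are in m, angles in rad, forces in N, time in s.
With the tool pointing down it reaches from about 0.4 to 0.85 m from the base axis. Payload 4.5 kg.
Tool frame: the origin (TCP) lies on the centre line of the jaws, within the pads' length; the fingertips stand 11 mm ahead of it and the grasp point (between the pads) lies 8 mm behind it; z points along the fingers, y is the line along which they close (so a half turn about z gives the same grasp; the last joint's range is limited). The gripper opens to 88 mm and grips with 3 to 60 N. Pads are 18 mm wide; open, the fingers measure 123 mm over their backs; the gripper's body (75 mm by 187 mm) begins 45 mm behind the grasp point.
Start: joints at [1.255, 0.689, -0.195, 1.565, 0.157, 0.902, -0.215], TCP at [0.214, -0.587, 0.25] pointing down, gripper open.
Joint ranges: [-3.01, 3.01], [-0.46, 2.08], [-1.47, 1.51], [0.13, 2.56], [-1, 4.14], [0.04, 2.09], [-2.66, 2.66]. Speed limits (rad/s): [2.57, 2.57, 3.14, 3.14, 3.14, 3.14, 3.14].

### API

Orientations are given as a unit quaternion [x, y, z, w].
In Python, from plant import * gives the robot as it stands. The module is installed in compiled form; this text tells all that it offers.
- The arm moves only by the tool send_rows, never from a script. Its argument "motion" is a list of rows, each an object of numbers: "x", "y", "z": the shift along the tool's x, y, z in cm; "rx", "ry", "rz": the turn, a rotation vector about the tool's x, y, z in rad; "jaw": the finger opening in cm, from 0 to 8.81. In form: [{"x": .., "y": .., "z": .., "rx": .., "ry": .., "rz": .., "jaw": ..}, ...]. A call has exactly 5 rows; each row shifts and turns the commanded pose from where the row before left it, along the tool's axes as they then stand; what a row does not reach is not made up. A row lasts 1/10 s, in which the tool goes at most 50 mm and 8.59 degrees, less where a joint would pass 70% of its speed; a pose out of reach is approached as far as the arm can. A call is refused whole if a number of a shift passes 5 or a number of a turn 0.15, either way. A call with a gripper value outside its range is refused whole. The fingers move at their own pace and stop on an object; "grip_force" is the grip in N (left out, the last holds). Time passes only in rows, so rows that do not move let the fingers close, or fill a call up. It gives the time, the measured TCP pose, the force, the opening and the grip force at its end, in the units of the state.
- get_state(): the state, without advancing time (a new reading comes with each control period).
- snapshot(name): name is "side" or "top" or "wrist"; returns a dict with "img" (480x640x3 uint8, red, green, blue), "vertical_fov" (degrees; the focal length in pixels is half the picture's height over the tangent of half this angle, whatever the lens; pixels are square), "cx", "cy" (the principal point, pixels), "extrinsics" (4x4, takes a point from camera to world coordinates). Camera axes: x right, y up, looking along -z (the intrinsics and any distortion apply to the point x, -y, -z); pixel columns grow to the right and rows downward; lengths in m; the calibration is good to about 2 mm. A picture is of the moment at which its call begins. There is no depth.
- finish_job(): hands the job in; it is judged then, once.
The state is a dict: "clock": time; "q": joint angles; "qd": joint speeds; "joint_torque": joint torques, N m; "tool_pos": TCP position; "eef_rot": TCP orientation; "contact_force": force on the tool from outside, world axes, zero at the start; "moment": the same for the moment, N m; "opening": opening from 0.0 (shut) to 1.0 (fully open); "finger_force": force on a finger pad.
Only numpy, scipy, OpenCV 4.12 (cv2) and the standard library are available. Lean on these libraries where they do the work, as an engineer would, in place of code of your own. Each camera call takes 0.05 s, during which the arm holds its last target. There are 200 camera calls.

## Working session

There is one attempt and no reset: what is moved stays moved. The work goes in short steps, Python scripts to look and compute and a tool call to move; the robot and the scene stay as the last step left them, time stands still between calls to the robot, and variables do not carry over. Pictures are saved under pics/ and viewed, at most 10 in all, crops included, and the job is handed in when it is done.

Besides the shell and the picture viewer there is one more tool, called after ">>>" by a JSON object that holds its "method" and its "body", one argument or row to a line. send_rows: Moves the arm, as the interface text tells. Its arguments: {"type":"object","properties":{"motion":{"type":"array"},"grip_force":{"type":"number"}},"required":["motion"]}

```bash
mkdir -p pics
cat > h.py <<'E'
from plant import *
import numpy as np, cv2
def ray(s,u,v):
    h=s["img"].shape[0]; f=h/2/np.tan(np.radians(s["vertical_fov"])/2)
    E=np.array(s["extrinsics"]); d=E[:3,:3]@np.array([(u-s["cx"])/f,-(v-s["cy"])/f,-1]); return E[:3,3],d
def onz(s,u,v,z):
    o,d=ray(s,u,v); return o+d*(z-o[2])/d[2]
def proj(s,p):
    h=s["img"].shape[0]; f=h/2/np.tan(np.radians(s["vertical_fov"])/2)
    E=np.array(s["extrinsics"]); c=E[:3,:3].T@(np.array(p)-E[:3,3]); return s["cx"]+f*c[0]/-c[2], s["cy"]-f*c[1]/-c[2]
def save(s,n): cv2.imwrite("pics/"+n+".png",cv2.cvtColor(s["img"],cv2.COLOR_RGB2BGR))
E
python3 - <<'E'
from h import *
import pickle
S={}
for n in ["top","side","wrist"]:
    s=snapshot(n); S[n]=s; save(s,n+"0"); print(n,{k:v for k,v in s.items() if k!="img"})
pickle.dump(S,open("s0.pkl","wb"))
print(get_state())
E
```

```text
top {'vertical_fov': 47.47079282565798, 'cx': 318.9761104268607, 'cy': 235.97196027909337, 'extrinsics': array([[-0.02131104,  0.98634668, -0.16329748,  0.36080094],
       [-0.99976816, -0.02052211,  0.00651682, -0.03606104],
       [ 0.00307664,  0.1633985 ,  0.98655535,  1.09914794],
       [ 0.        ,  0.        ,  0.        ,  1.        ]])}
side {'vertical_fov': 45.79244178123889, 'cx': 322.69479264108384, 'cy': 241.77314780404623, 'extrinsics': array([[-0.66465913,  0.48812494, -0.56565208, -0.0770475 ],
       [-0.74713171, -0.42942556,  0.5073341 ,  0.54242735],
       [ 0.00473697,  0.75982086,  0.65011524,  0.77700539],
       [ 0.        ,  0.        ,  0.        ,  1.        ]])}
wrist {'vertical_fov': 70.86242961454369, 'cx': 322.7128262937115, 'cy': 243.95552533584635, 'extrinsics': array([[ 0.34309691,  0.89895685,  0.27232534,  0.28288713],
       [-0.93929919,  0.32874428,  0.09820506, -0.56022349],
       [-0.00124329, -0.28948882,  0.95718059,  0.38307564],
       [ 0.        ,  0.        ,  0.        ,  1.        ]])}
{'clock': 0.15, 'q': array([ 1.25480194,  0.68979454, -0.19455289,  1.56608408,  0.15729821,
        0.90247669, -0.21508726]), 'qd': array([-0.0003109 , -0.00209532, -0.00030331, -0.0011943 , -0.00016013,
       -0.00011174,  0.00211008]), 'joint_torque': array([-9.34694726e-04, -5.27864420e+01, -1.26824744e+00, -1.53587240e+01,
       -5.24775067e-02,  3.89352805e-03,  1.14229017e-04]), 'tool_pos': array([ 0.21401796, -0.58673344,  0.2490985 ]), 'eef_rot': array([ 9.84736015e-01,  1.74053182e-01, -1.58285426e-04, -6.67563472e-04]), 'contact_force': array([-0.38995245, -0.37763842,  0.05291841]), 'moment': array([-0.02599782, -0.00689289, -0.0256982 ]), 'finger_force': 0.0, 'opening': 0.9993861328503568}
```

View pics/top0.png

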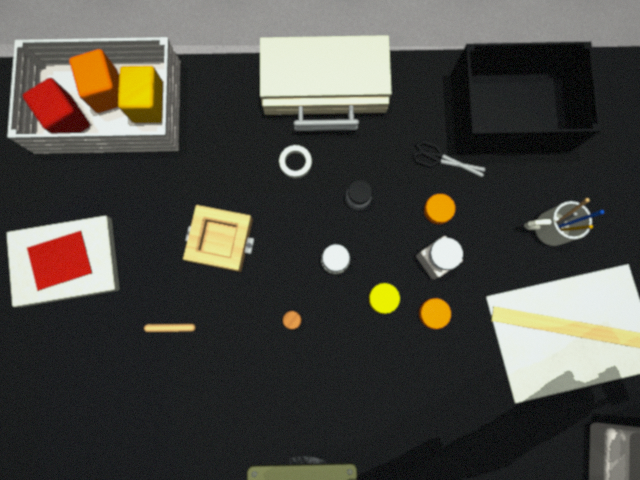

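View pics/side0.png

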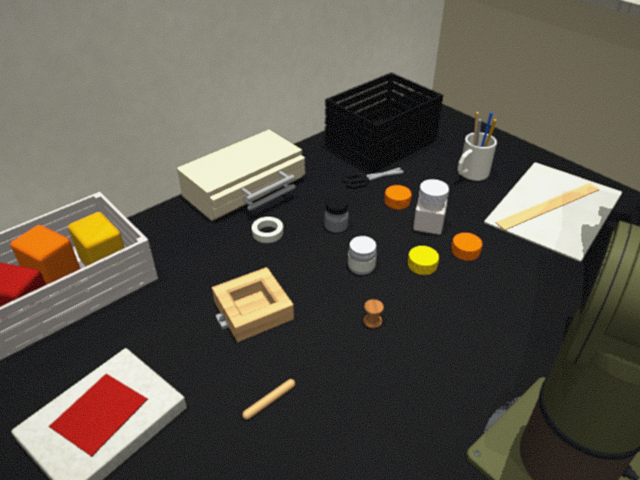

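Candidates for the jar and its cap in the top view:
- (447,252): silver cap on a square white body
- (336,259): round tin
- (359,194): pot
- (440,208), (436,313): orange caps
- (385,298): yellow cap

I choose (447,252), the only one with a square white body. I'll check it in a close crop.

Run:
```python
from h import *
import pickle
S=pickle.load(open("s0.pkl","rb"))
def crop(n,u,v,r,k=6): return cv2.resize(cv2.cvtColor(S[n]["img"],cv2.COLOR_RGB2BGR)[v-r:v+r,u-r:u+r],(380,280) if 0 else (int(2*r*k),int(2*r*k)),interpolation=cv2.INTER_CUBIC)
A=np.vstack([np.hstack([crop("top",442,257,35,4.2),crop("top",218,238,35,4.2)]),np.hstack([crop("side",432,205,35,4.2),crop("side",252,302,49,3)])])
cv2.imwrite("pics/crop0.png",A); print(A.shape)
t=S["top"]
for n,u,v,z in [("cap",447,252,.099),("brace",218,238,.038),("tin",336,259,.058),("pot",359,194,.062),("o1",440,208,.026),("o2",436,313,.026),("y",385,298,.026),("spool",292,320,.04)]: print(n,onz(t,u,v,z).round(4))
```

```text
(588, 588, 3)
cap [ 0.4914 -0.2788  0.099 ]
brace [0.5365 0.1557 0.038 ]
tin [ 0.4876 -0.0747  0.058 ]
pot [ 0.6138 -0.1228  0.062 ]
o1 [ 0.5904 -0.2877  0.026 ]
o2 [ 0.3816 -0.2679  0.026 ]
y [ 0.4127 -0.1697  0.026 ]
spool [0.3739 0.0121 0.04  ]
```

View pics/crop0.png

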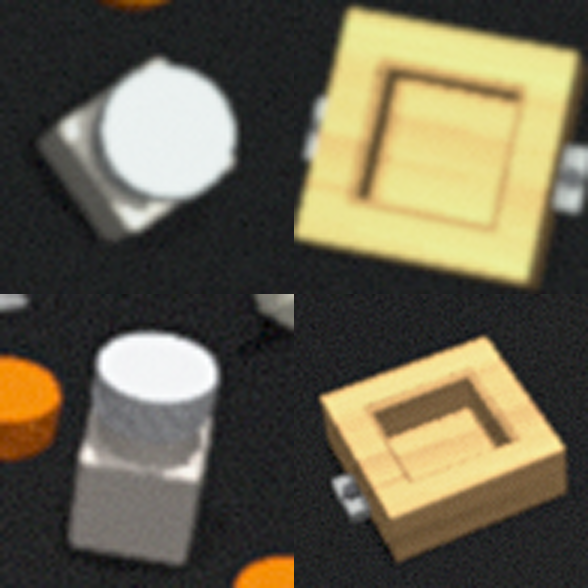

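View pics/wrist0.png

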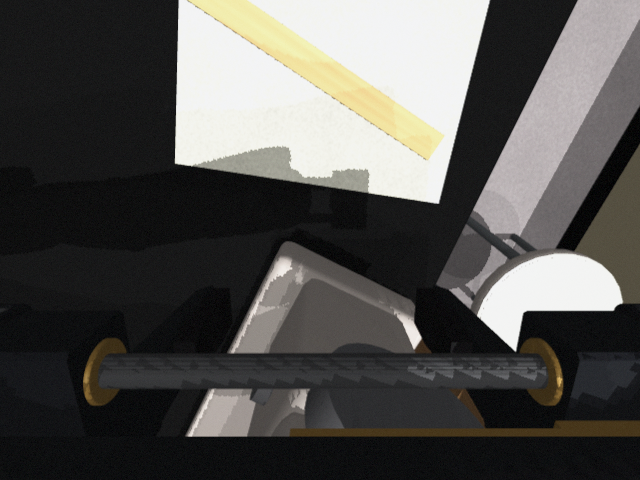

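The crop confirms it: the silver cap at about (447,252) sits on a square white body, and the brace is at about (218,238). Next I'll measure positions and yaws.

```bash
cat > m.py <<'E'
from h import *
import pickle
S=pickle.load(open("s0.pkl","rb"))
t=S["top"]; s=S["side"]
g=cv2.cvtColor(t["img"],cv2.COLOR_RGB2GRAY)
# cap in top: bright blob
for th in (205,220,230):
    m=np.zeros_like(g); m[222:292,407:477]=(g[222:292,407:477]>th)
    m=cv2.morphologyEx(m,cv2.MORPH_OPEN,np.ones((7,7),np.uint8))
    c=max(cv2.findContours(m,0,1)[0],key=cv2.contourArea); e=cv2.fitEllipse(c); print(th,e, onz(t,*e[0],.099))
gs=cv2.cvtColor(s["img"],cv2.COLOR_RGB2GRAY)
for th in (205,220):
    m=np.zeros_like(gs); m[170:240,397:467]=(gs[170:240,397:467]>th)
    m=cv2.morphologyEx(m,cv2.MORPH_OPEN,np.ones((3,3),np.uint8))
    c=max(cv2.findContours(m,0,1)[0],key=cv2.contourArea); e=cv2.fitEllipse(c); print("side",th,e, onz(s,*e[0],.099))
# jar silhouette corners
m=np.zeros_like(g); m[222:292,407:477]=(g[222:292,407:477]>70)
c=max(cv2.findContours(m,0,1)[0],key=cv2.contourArea); print("jar",cv2.approxPolyDP(c,2.5,True)[:,0].tolist())
# brace
for n,im,(u0,u1,v0,v1) in (("top",t,(178,256,198,278)),("side",s,(205,300,262,345))):
    hsv=cv2.cvtColor(im["img"],cv2.COLOR_RGB2HSV); sub=hsv[v0:v1,u0:u1]
    w=((sub[...,1]>50)&(sub[...,2]>60)).astype(np.uint8)
    c=max(cv2.findContours(w,0,1)[0],key=cv2.contourArea)
    print(n,"outer",(cv2.approxPolyDP(c,3,True)[:,0]+[u0,v0]).tolist())
    if n=="top": print(np.percentile(sub[...,2][w>0],[5,25,50,75]))
E
python3 m.py
```

```text
205 ((446.5519104003906, 253.01303100585938), (28.30082893371582, 29.838191986083984), 124.3310546875) [ 0.48950773 -0.27784234  0.099     ]
220 ((446.50732421875, 252.97891235351562), (27.627187728881836, 29.08460807800293), 144.49122619628906) [ 0.48957301 -0.27776364  0.099     ]
230 ((446.5948791503906, 252.83193969726562), (26.946245193481445, 28.481002807617188), 127.28633117675781) [ 0.48984342 -0.27794194  0.099     ]
side 205 ((434.054443359375, 187.20570373535156), (14.513520240783691, 26.7856388092041), 97.88249969482422) [ 0.49041233 -0.27530978  0.099     ]
side 220 ((434.00372314453125, 187.1084442138672), (14.227106094360352, 26.794708251953125), 97.05970001220703) [ 0.49070815 -0.27550179  0.099     ]
jar [[455, 239], [444, 235], [417, 255], [433, 278], [440, 277], [462, 262], [463, 251]]
top outer [[196, 204], [182, 259], [240, 271], [251, 216]]
[103. 217. 235. 236.]
side outer [[266, 266], [211, 287], [214, 301], [237, 342], [293, 319], [292, 301]]
```

```bash
cat > m2.py <<'E'
from h import *
import pickle
S=pickle.load(open("s0.pkl","rb"))
def edge(im,a,b,th,chan,n=25,half=4):
    """subpixel edge points along a-b (skipping the ends): crossing of th along the normal; returns fitted pts"""
    a,b=np.float32(a),np.float32(b); d=(b-a)/np.linalg.norm(b-a); nn=np.float32([-d[1],d[0]]); P=[]
    k=np.arange(-half,half+.01,.1)
    for f in np.linspace(.15,.85,n):
        p=a+f*(b-a); q=p+k[:,None]*nn
        v=cv2.remap(chan,np.float32(q[:,0])[None],np.float32(q[:,1])[None],cv2.INTER_LINEAR)[0].astype(float)
        i=np.where(np.diff(np.sign(v-th)))[0]
        if len(i): P.append(q[i[np.argmin(abs(k[i]))]])
    P=np.float32(P); l=cv2.fitLine(P,cv2.DIST_HUBER,0,.01,.01)[:,0]; return l[2:]-l[:2]*15,l[2:]+l[:2]*15
def wline(im,ab,z):
    A,B=[onz(im,*p,z)[:2] for p in ab]; d=(B-A)/np.linalg.norm(B-A); return A,d
for n,C in (("top",dict(tl=(196,204.5),bl=(182.5,259.5),br=(240,271),tr=(251.5,216))),):
    im=S[n]; g=cv2.cvtColor(im["img"],cv2.COLOR_RGB2GRAY)
    L={}
    for nm,a,b,z in (("top","tl","tr",.038),("left","bl","tl",.038),("right","tr","br",0),("bot","br","bl",0)):
        th=100 if z else 55
        A,d=wline(im,edge(im,C[a],C[b],th,g),z); L[nm]=(A,d); print(nm,np.degrees(np.arctan2(d[1],d[0])))
    X=lambda p,q:(lambda s:L[p][0]+s[0]*L[p][1])(np.linalg.solve(np.array([L[p][1],-L[q][1]]).T,L[q][0]-L[p][0]))
    c=[X("top","left"),X("top","right"),X("bot","right"),X("bot","left")]
    print("brace corners",np.round(c,4).tolist(),"centre",np.mean(c,0),"sides",[np.linalg.norm(c[i]-c[i-1]) for i in range(4)])
im=S["top"];g=cv2.cvtColor(im["img"],cv2.COLOR_RGB2GRAY)
A,d=wline(im,edge(im,(417,255.5),(433,278),70,g),0);print("jar edge yaw",np.degrees(np.arctan2(d[1],d[0])))
a,b=onz(im,417,255,0),onz(im,433,278.5,0);print(np.linalg.norm(a-b))
# predicted silhouette for jar centre: distance from cap axis to that edge
for c in ((.490,-.277),): v=np.array(c)-A; print("dist",v[0]*d[1]-v[1]*d[0])
# well top edges check in side view: project
si=S["side"]
print("side outer corners expected z=.038/0 from top corners", [[np.round(proj(si,[*p,z]),1).tolist() for p in c] for z in (.038,0)])
E
python3 m2.py
```

```text
top -102.43322983327506
left -12.392115014078627
right -12.385947417033211
bot -102.45226536756344
brace corners [[0.6067, 0.2022], [0.5825, 0.0924], [0.4723, 0.1166], [0.4966, 0.2264]] centre [0.5395116  0.15941755] sides [np.float64(0.11271253339716042), np.float64(0.11246046837752487), np.float64(0.11274990986241491), np.float64(0.11247263835212674)]
jar edge yaw -147.16718078917498
0.05686083439375622
dist -0.026753179219451764Traceback (most recent call last):
  File "m2.py", line 32, in <module>
    print("side outer corners expected z=.038/0 from top corners", [[np.round(proj(si,[*p,z]),1).tolist() for p in c] for z in (.038,0)])
                                                                                      ^^^^^^
TypeError: Value after * must be an iterable, not float
```

>>> {"method": "send_rows", "body": {
  "motion": [
    {"jaw": 8.8},
    {},
    {},
    {},
    {}
  ],
  "grip_force": 30
}}

```text
schema error: expected keys x, y, z, rx, ry, rz, jaw
```

>>> {"method": "send_rows", "body": {
  "motion": [
    {"x": 3.6, "y": -1.9, "z": 0.9, "rx": 0, "ry": 0, "rz": 0, "jaw": 8.8},
    {"x": 3.6, "y": -1.9, "z": 0.9, "rx": 0, "ry": 0, "rz": 0, "jaw": 8.8},
    {"x": 3.6, "y": -1.9, "z": 0.9, "rx": 0, "ry": 0, "rz": 0, "jaw": 8.8},
    {"x": 3.6, "y": -1.9, "z": 0.9, "rx": 0, "ry": 0, "rz": 0, "jaw": 8.8},
    {"x": 3.6, "y": -1.9, "z": 0.9, "rx": 0, "ry": 0, "rz": 0, "jaw": 8.8}
  ],
  "grip_force": 30
}}

```text
clock: 0.65
tool_pos: [0.3515, -0.4349, 0.2043]
eef_rot: [0.985, 0.174, -0.0, -0.0]
contact_force: [-0.1, -0.3, -0.3]
opening: 0.998
finger_force: 0.0
```

>>> {"method": "send_rows", "body": {
  "motion": [
    {"x": 3.6, "y": -1.9, "z": 0.9, "rx": 0, "ry": 0, "rz": 0, "jaw": 8.8},
    {"x": 3.6, "y": -1.9, "z": 0.9, "rx": 0, "ry": 0, "rz": 0, "jaw": 8.8},
    {"x": 3.6, "y": -1.9, "z": 0.9, "rx": 0, "ry": 0, "rz": 0, "jaw": 8.8},
    {"x": 3.6, "y": -1.9, "z": 0.5, "rx": 0, "ry": 0, "rz": 0, "jaw": 8.8},
    {"x": 0, "y": 0, "z": 0, "rx": 0, "ry": 0, "rz": 0, "jaw": 8.8}
  ]
}}

```text
clock: 1.15
tool_pos: [0.4651, -0.3085, 0.172]
eef_rot: [0.984, 0.179, 0.002, -0.002]
contact_force: [0.2, 0.8, 0.0]
opening: 0.997
finger_force: 0.0
```

```bash
cat >> h.py <<'E'
from scipy.spatial.transform import Rotation as R
def go(target):
    st=get_state(); r=R.from_quat(st["eef_rot"]); d=np.array(target)-st["tool_pos"]
    M=r.as_matrix(); print("clock",st["clock"],"pos",st["tool_pos"].round(4),"yaw",np.degrees(np.arctan2(M[1,0],M[0,0])).round(2),"zax",M[:,2].round(4),"tool shift cm",(100*r.inv().apply(d)).round(2),"q",st["q"].round(2),"F",st["contact_force"].round(1),"M",st["moment"].round(2),"ff",st["finger_force"],"open",st["opening"])
E
sed -i 's/^print("side outer.*/cc=[X("top","left"),X("top","right"),X("bot","right"),X("bot","left")]\n/' m2.py
python3 - <<'E'
from h import *
import pickle
go([.490,-.277,.080])
s=snapshot("wrist"); save(s,"wrist1"); pickle.dump(s,open("w1.pkl","wb"))
S=pickle.load(open("s0.pkl","rb"))
# side-view check of the brace: predicted top-face corners
c=np.array([.5395,.1594]); y=np.radians(-12.4)
for a,b in ((55,55),(55,-55),(-55,-55),(-55,55)):
    p=c+np.array([a*np.cos(y)-b*np.sin(y),a*np.sin(y)+b*np.cos(y)])/1000
    print([np.round(proj(S[n],[*p,z]),1).tolist() for n in("side","top") for z in (.038,0)])
print("cap seen", proj(s,[.49,-.277,.099]))
E
```

```text
clock 1.15 pos [ 0.4651 -0.3085  0.172 ] yaw 20.68 zax [ 0.0029  0.0047 -1.    ] tool shift cm [ 3.4  -2.03  9.22] q [ 0.58  0.71 -0.12  1.85  0.13  0.59 -0.83] F [0.2 0.8 0. ] M [ 0.03 -0.01  0.04] ff 0.0 open 0.9966981663444071
[[212.3, 286.7], [214.7, 301.0], [195.4, 204.5], [199.4, 208.5]]
[[266.9, 266.7], [268.1, 281.0], [249.4, 215.0], [251.7, 218.7]]
[[293.2, 303.8], [293.8, 318.2], [237.3, 269.3], [240.1, 271.2]]
[[235.5, 326.8], [237.6, 341.3], [182.4, 258.4], [187.0, 260.7]]
cap seen (np.float64(292.08459425953475), np.float64(208.63232974937398))
```

View pics/wrist1.png

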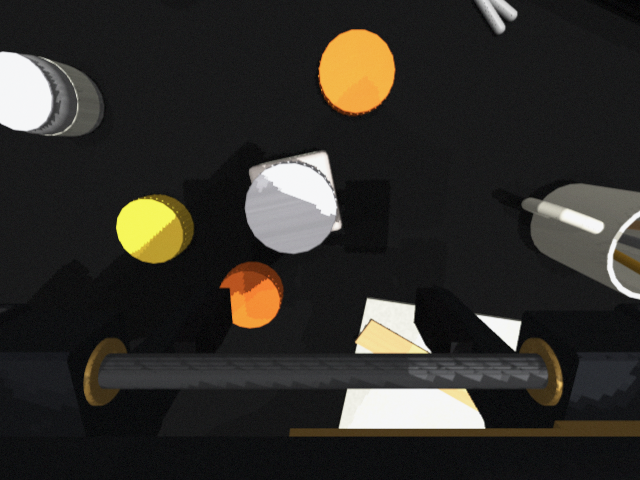

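The wrist view shows the cap disc at about (291,207), against a predicted (292,209), with the jar's body corners at (249,168), (327,151) and (341,228). The brace prediction also matches the side view to about 1 px. Next I'll get the jar yaw from these edges and move over the cap.

Run:
```python
from h import *
import pickle
from m2 import edge,wline
s=pickle.load(open("w1.pkl","rb")); g=cv2.cvtColor(s["img"],cv2.COLOR_RGB2GRAY)
for a,b in (((254,166),(324,152)),((328,156),(340,223))):
    e=edge(s,a,b,90,g,half=6); A,d=wline(s,e,.057); v=np.array([.49,-.277])-A
    print("edge",e,"yaw",np.degrees(np.arctan2(d[1],d[0])),"dist",v[0]*d[1]-v[1]*d[0])
m=((g>90)&(g<256)).astype(np.uint8);
```

```text
top -102.43322983327506
left -12.392115014078627
right -12.385947417033211
bot -102.45226536756344
brace corners [[0.6067, 0.2022], [0.5825, 0.0924], [0.4723, 0.1166], [0.4966, 0.2264]] centre [0.5395116  0.15941755] sides [np.float64(0.11271253339716042), np.float64(0.11246046837752487), np.float64(0.11274990986241491), np.float64(0.11247263835212674)]
jar edge yaw -147.16718078917498
0.05686083439375622
dist -0.026753179219451764
edge (array([275.598 , 159.9572], dtype=float32), array([304.85678, 153.32985], dtype=float32)) yaw -56.99314059175702 dist 0.03006367213912435
edge (array([332.36975, 178.18365], dtype=float32), array([337.6974 , 207.70679], dtype=float32)) yaw -148.47780137386326 dist 0.02824899887224334
```

>>> {"method": "send_rows", "body": {
  "motion": [
    {"x": 1.7, "y": -1.0, "z": 0, "rx": 0, "ry": 0, "rz": 0, "jaw": 8.8},
    {"x": 1.7, "y": -1.0, "z": 0, "rx": 0, "ry": 0, "rz": 0, "jaw": 8.8},
    {"x": 0, "y": 0, "z": 0, "rx": 0, "ry": 0, "rz": 0, "jaw": 8.8},
    {"x": 0, "y": 0, "z": 2, "rx": 0, "ry": 0, "rz": 0, "jaw": 8.8},
    {"x": 0, "y": 0, "z": 0, "rx": 0, "ry": 0, "rz": 0, "jaw": 8.8}
  ]
}}

```text
clock: 1.7
tool_pos: [0.4823, -0.2863, 0.1512]
eef_rot: [0.985, 0.173, -0.002, -0.001]
contact_force: [-1.1, -0.1, -0.5]
opening: 0.996
finger_force: 0.0
```

```bash
python3 -c "
from h import *
go([.490,-.277,.080])"
```

```text
clock 1.7 pos [ 0.4823 -0.2863  0.1512] yaw 19.92 zax [-4.7e-03  5.0e-04 -1.0e+00] tool shift cm [ 1.08 -0.6   7.12] q [ 0.51  0.74 -0.1   1.85  0.13  0.56 -0.9 ] F [-1.1 -0.1 -0.5] M [0.01 0.11 0.03] ff 0.0 open 0.9956064882855861
```

>>> {"method": "send_rows", "body": {
  "motion": [
    {"x": 0.5, "y": -0.3, "z": 0, "rx": 0, "ry": 0, "rz": 0, "jaw": 8.8},
    {"x": 0.5, "y": -0.3, "z": 0, "rx": 0, "ry": 0, "rz": 0, "jaw": 8.8},
    {"x": 0, "y": 0, "z": 0, "rx": 0, "ry": 0, "rz": 0, "jaw": 8.8},
    {"x": 0, "y": 0, "z": 0, "rx": 0, "ry": 0, "rz": 0, "jaw": 8.8},
    {"x": 0, "y": 0, "z": 0, "rx": 0, "ry": 0, "rz": 0, "jaw": 8.8}
  ]
}}

```text
clock: 2.2
tool_pos: [0.4924, -0.2762, 0.153]
eef_rot: [0.985, 0.174, 0.0, 0.0]
contact_force: [-0.2, -0.0, 0.2]
opening: 1.0
finger_force: 0.0
```

```bash
python3 -c "
from h import *
go([.490,-.277,.080])"
```

```text
clock 2.2 pos [ 0.4924 -0.2762  0.153 ] yaw 20.04 zax [ 3.e-04 -5.e-04 -1.e+00] tool shift cm [-0.26 -0.01  7.3 ] q [ 0.49  0.74 -0.1   1.84  0.13  0.56 -0.91] F [-0.2 -0.   0.2] M [-0.03  0.02 -0.03] ff 0.0 open 0.999531184735089
```

>>> {"method": "send_rows", "body": {
  "motion": [
    {"x": -0.25, "y": 0, "z": 1.5, "rx": 0, "ry": 0, "rz": 0, "jaw": 8.8},
    {"x": 0, "y": 0, "z": 1.5, "rx": 0, "ry": 0, "rz": 0, "jaw": 8.8},
    {"x": 0, "y": 0, "z": 1.5, "rx": 0, "ry": 0, "rz": 0, "jaw": 8.8},
    {"x": 0, "y": 0, "z": 1.4, "rx": 0, "ry": 0, "rz": 0, "jaw": 8.8},
    {"x": 0, "y": 0, "z": 1.3, "rx": 0, "ry": 0, "rz": 0, "jaw": 8.8}
  ]
}}

```text
clock: 2.7
tool_pos: [0.49, -0.277, 0.0799]
eef_rot: [0.985, 0.174, -0.0, 0.0]
contact_force: [0.4, -0.5, -0.0]
opening: 1.002
finger_force: 0.0
```

>>> {"method": "send_rows", "body": {
  "motion": [
    {"x": 0, "y": 0, "z": 0, "rx": 0, "ry": 0, "rz": 0, "jaw": 8.8},
    {"x": 0, "y": 0, "z": 0, "rx": 0, "ry": 0, "rz": 0, "jaw": 8.8},
    {"x": 0, "y": 0, "z": 0, "rx": 0, "ry": 0, "rz": 0, "jaw": 7.0},
    {"x": 0, "y": 0, "z": 0, "rx": 0, "ry": 0, "rz": 0, "jaw": 5.0},
    {"x": 0, "y": 0, "z": 0, "rx": 0, "ry": 0, "rz": 0, "jaw": 5.0}
  ],
  "grip_force": 35
}}

```text
clock: 3.2
tool_pos: [0.4903, -0.277, 0.0813]
eef_rot: [0.985, 0.174, 0.0, 0.0]
contact_force: [-0.6, -0.5, 0.5]
opening: 0.751
finger_force: 0.0
```

>>> {"method": "send_rows", "body": {
  "motion": [
    {"x": 0, "y": 0, "z": 0, "rx": 0, "ry": 0, "rz": 0, "jaw": 5.0},
    {"x": 0, "y": 0, "z": 0, "rx": 0, "ry": 0, "rz": 0, "jaw": 5.0},
    {"x": 0, "y": 0, "z": 0, "rx": 0, "ry": 0, "rz": 0, "jaw": 5.0},
    {"x": 0, "y": 0, "z": 0, "rx": 0, "ry": 0, "rz": 0, "jaw": 5.0},
    {"x": 0, "y": 0, "z": 0, "rx": 0, "ry": 0, "rz": 0, "jaw": 5.0}
  ]
}}

```text
clock: 3.7
tool_pos: [0.4902, -0.2769, 0.081]
eef_rot: [0.985, 0.174, 0.0, 0.0]
contact_force: [-1.7, 0.4, 5.3]
opening: 0.643
finger_force: 35.0
```

```bash
python3 -c "
from h import *
go([.490,-.277,.080])
for n in ('side','top'):
    s=snapshot(n); cv2.imwrite('pics/g_%s.png'%n,cv2.cvtColor(s['img'],4)[150:290,340:520])"
```

```text
clock 3.7 pos [ 0.4902 -0.2769  0.081 ] yaw 20.05 zax [ 5.e-04 -3.e-04 -1.e+00] tool shift cm [-0.03 -0.    0.1 ] q [ 0.48  0.86 -0.08  1.88  0.15  0.41 -0.93] F [-1.7  0.4  5.3] M [0.01 0.08 0.03] ff 35.00067228684202 open 0.6434002846413938
```

>>> {"method": "send_rows", "body": {
  "motion": [
    {"x": 0, "y": 0, "z": -0.5, "rx": 0, "ry": 0, "rz": 0, "jaw": 5.0},
    {"x": 0, "y": 0, "z": -1.5, "rx": 0, "ry": 0, "rz": 0, "jaw": 5.0},
    {"x": 0, "y": 0, "z": -2, "rx": 0, "ry": 0, "rz": 0, "jaw": 5.0},
    {"x": 0, "y": 0, "z": -2, "rx": 0, "ry": 0, "rz": 0, "jaw": 5.0},
    {"x": 0, "y": 0, "z": -2, "rx": 0, "ry": 0, "rz": 0, "jaw": 5.0}
  ]
}}

```text
clock: 4.3
tool_pos: [0.4891, -0.2764, 0.1607]
eef_rot: [0.985, 0.174, -0.001, -0.001]
contact_force: [0.3, -0.6, -4.4]
opening: 0.644
finger_force: 35.0
```

>>> {"method": "send_rows", "body": {
  "motion": [
    {"x": 0, "y": 0, "z": -1, "rx": 0, "ry": 0, "rz": -0.1, "jaw": 5.0},
    {"x": 0, "y": 0, "z": 0, "rx": 0, "ry": 0, "rz": -0.1, "jaw": 5.0},
    {"x": 0, "y": 0, "z": 0, "rx": 0, "ry": 0, "rz": -0.1, "jaw": 5.0},
    {"x": 0, "y": 0, "z": 0, "rx": 0, "ry": 0, "rz": -0.1, "jaw": 5.0},
    {"x": 0, "y": 0, "z": 0, "rx": 0, "ry": 0, "rz": -0.1, "jaw": 5.0}
  ]
}}

```text
clock: 4.8
tool_pos: [0.489, -0.2765, 0.1699]
eef_rot: [0.91, 0.414, -0.001, -0.001]
contact_force: [0.6, -0.0, -4.5]
opening: 0.646
finger_force: 35.0
```

>>> {"method": "send_rows", "body": {
  "motion": [
    {"x": 0, "y": 0, "z": 0, "rx": 0, "ry": 0, "rz": -0.1, "jaw": 5.0},
    {"x": 0, "y": 0, "z": 0, "rx": 0, "ry": 0, "rz": -0.1, "jaw": 5.0},
    {"x": 0, "y": 0, "z": 0, "rx": 0, "ry": 0, "rz": -0.087, "jaw": 5.0},
    {"x": 0, "y": 0, "z": 0, "rx": 0, "ry": 0, "rz": 0, "jaw": 5.0},
    {"x": 0, "y": 0, "z": 0, "rx": 0, "ry": 0, "rz": 0, "jaw": 5.0}
  ]
}}

```text
clock: 5.3
tool_pos: [0.4894, -0.2767, 0.1701]
eef_rot: [0.843, 0.537, -0.0, -0.001]
contact_force: [0.4, 0.3, -4.5]
opening: 0.643
finger_force: 35.0
```

```bash
python3 -c "
from h import *
go([.5395,.1594,.166])
s=snapshot('side'); save(s,'lift'); print(proj(s,[.49,-.277,.085]))"
```

```text
clock 5.3 pos [ 0.4894 -0.2767  0.1701] yaw 65.01 zax [-1.5e-03  7.0e-04 -1.0e+00] tool shift cm [ 41.64 -13.88   0.44] q [ 0.63  0.73 -0.33  1.83  0.37  0.65 -0.36] F [ 0.4  0.3 -4.5] M [-0.04 -0.12  0.01] ff 34.99886890640482 open 0.642519550569627
(np.float64(433.84590177048824), np.float64(192.49713711809792))
```

View pics/lift.png

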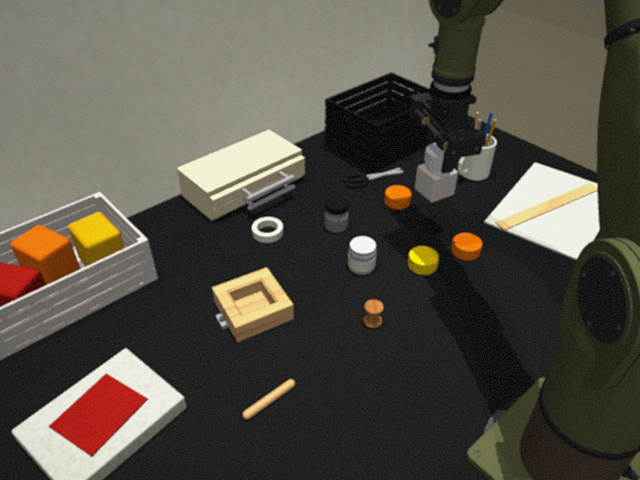

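The jar hangs level in the gripper at about (435,178), well clear of the bench. I'll carry it to the brace.

>>> {"method": "send_rows", "body": {
  "motion": [
    {"x": 1.5, "y": -0.5, "z": 0, "rx": 0, "ry": 0, "rz": 0, "jaw": 5.0},
    {"x": 2.7, "y": -0.9, "z": 0, "rx": 0, "ry": 0, "rz": 0, "jaw": 5.0},
    {"x": 3, "y": -1, "z": 0, "rx": 0, "ry": 0, "rz": 0, "jaw": 5.0},
    {"x": 3, "y": -1, "z": 0, "rx": 0, "ry": 0, "rz": 0, "jaw": 5.0},
    {"x": 3, "y": -1, "z": 0, "rx": 0, "ry": 0, "rz": 0, "jaw": 5.0}
  ]
}}

```text
clock: 5.85
tool_pos: [0.5056, -0.1357, 0.1709]
eef_rot: [0.843, 0.538, 0.0, -0.0]
contact_force: [0.1, 0.3, -4.8]
opening: 0.639
finger_force: 35.0
```

>>> {"method": "send_rows", "body": {
  "motion": [
    {"x": 3, "y": -1, "z": 0, "rx": 0, "ry": 0, "rz": 0, "jaw": 5.0},
    {"x": 3, "y": -1, "z": 0, "rx": 0, "ry": 0, "rz": 0, "jaw": 5.0},
    {"x": 3, "y": -1, "z": 0, "rx": 0, "ry": 0, "rz": 0, "jaw": 5.0},
    {"x": 3, "y": -1, "z": 0, "rx": 0, "ry": 0, "rz": 0, "jaw": 5.0},
    {"x": 3, "y": -1, "z": 0, "rx": 0, "ry": 0, "rz": 0, "jaw": 5.0}
  ]
}}

```text
clock: 6.35
tool_pos: [0.5229, 0.0215, 0.1709]
eef_rot: [0.843, 0.539, 0.0, -0.0]
contact_force: [-0.0, -0.7, -4.9]
opening: 0.643
finger_force: 35.0
```

>>> {"method": "send_rows", "body": {
  "motion": [
    {"x": 3, "y": -1, "z": 0, "rx": 0, "ry": 0, "rz": 0, "jaw": 5.0},
    {"x": 3, "y": -1, "z": 0, "rx": 0, "ry": 0, "rz": 0, "jaw": 5.0},
    {"x": 3, "y": -1, "z": 0, "rx": 0, "ry": 0, "rz": 0, "jaw": 5.0},
    {"x": 1.5, "y": -0.5, "z": 0, "rx": 0, "ry": 0, "rz": 0, "jaw": 5.0},
    {"x": 0, "y": 0, "z": 0, "rx": 0, "ry": 0, "rz": 0, "jaw": 5.0}
  ]
}}

```text
clock: 6.85
tool_pos: [0.5353, 0.1327, 0.1709]
eef_rot: [0.841, 0.54, 0.001, -0.001]
contact_force: [-0.6, -1.0, -4.5]
opening: 0.645
finger_force: 35.0
```

```bash
python3 -c "
from h import *
go([.5395,.1594,.166])"
```

```text
clock 6.85 pos [0.5353 0.1327 0.1709] yaw 65.44 zax [ 6.0e-04  2.6e-03 -1.0e+00] tool shift cm [ 2.6  -0.73  0.49] q [-0.18  0.71 -0.23  1.86  0.27  0.6  -1.02] F [-0.6 -1.  -4.5] M [-0.21  0.05 -0.03] ff 34.99921531169093 open 0.6446367060290763
```

>>> {"method": "send_rows", "body": {
  "motion": [
    {"x": 1.3, "y": -0.4, "z": 0, "rx": 0, "ry": 0, "rz": 0, "jaw": 5.0},
    {"x": 1.3, "y": -0.4, "z": 0, "rx": 0, "ry": 0, "rz": 0, "jaw": 5.0},
    {"x": 0, "y": 0, "z": 0, "rx": 0, "ry": 0, "rz": 0, "jaw": 5.0},
    {"x": 0, "y": 0, "z": 0, "rx": 0, "ry": 0, "rz": 0, "jaw": 5.0},
    {"x": 0, "y": 0, "z": 0, "rx": 0, "ry": 0, "rz": 0, "jaw": 5.0}
  ]
}}

```text
clock: 7.35
tool_pos: [0.5394, 0.1542, 0.1706]
eef_rot: [0.843, 0.538, -0.001, 0.0]
contact_force: [0.5, -0.3, -3.2]
opening: 0.645
finger_force: 35.0
```

```bash
python3 -c "
from h import *
import pickle
go([.5395,.1594,.166])
S={n:snapshot(n) for n in('side','top','wrist')}
pickle.dump(S,open('s2.pkl','wb'))
f=lambda n,u,v,r,k:cv2.resize(cv2.cvtColor(S[n]['img'],4)[v-r:v+r,u-r:u+r],(k,k),interpolation=cv2.INTER_CUBIC)
w=cv2.resize(cv2.cvtColor(S['wrist']['img'],4),(400,300))
A=np.hstack([f('side',252,285,60,400),f('top',218,238,60,400)])
cv2.imwrite('pics/over.png',A)
save(S['wrist'],'wrist2')
"
```

```text
clock 7.35 pos [0.5394 0.1542 0.1706] yaw 65.06 zax [-4.0e-04 -1.2e-03 -1.0e+00] tool shift cm [ 0.47 -0.21  0.46] q [-0.23  0.72 -0.23  1.84  0.26  0.62 -1.05] F [ 0.5 -0.3 -3.2] M [-0.1  -0.01 -0.02] ff 34.998882786312606 open 0.6446648340829731
```

View pics/over.png

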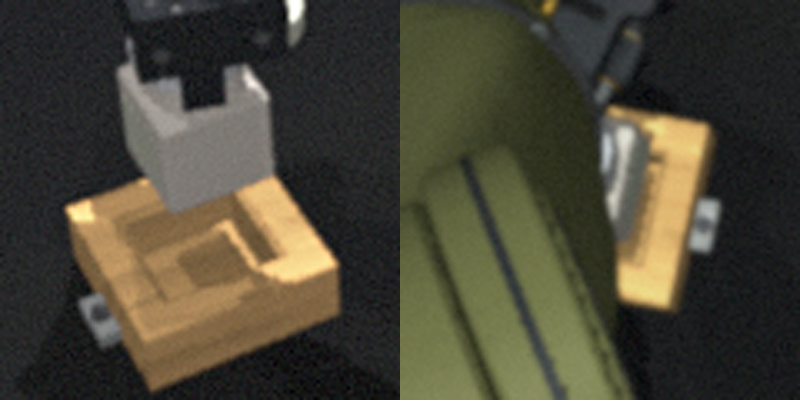

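Side crop: the jar is above the well, its front bottom corner at about pixel (244.5,288.6) and its right bottom corner at about (273.6,276.6). I'll compare these with the expected projections.

```bash
cat > m3.py <<'E'
import pickle
from h import *
import io,contextlib
with contextlib.redirect_stdout(io.StringIO()): from m2 import edge,wline
S=pickle.load(open('s2.pkl','rb')); s=S['side']; c=np.array([.5394,.1542]); y=np.radians(-12.4)
for z in (.089,.147):
  for a,b in ((30,30),(30,-30),(-30,-30),(-30,30)):
    p=c+np.array([a*np.cos(y)-b*np.sin(y),a*np.sin(y)+b*np.cos(y)])/1000
    print(z,(a,b),np.round(proj(s,[*p,z]),1).tolist())
g=cv2.cvtColor(s['img'],cv2.COLOR_RGB2GRAY)
b=s['img'][...,2].copy()
e=edge(s,(247,287.5),(271.5,278),0,b) if 0 else None
h=cv2.cvtColor(s['img'],cv2.COLOR_RGB2HSV)[...,1].copy()
for nm,a,bb in (("front",(245,288.3),(273.5,276.7)),):
    e=edge(s,a,bb,70,h); A,d=wline(s,e,.089); v=c-A; print(nm,e,"yaw",np.degrees(np.arctan2(d[1],d[0])),"dist",v[0]*d[1]-v[1]*d[0])
E
python3 m3.py
```

```text
0.089 (30, 30) [229.8, 268.7]
0.089 (30, -30) [260.9, 257.7]
0.089 (-30, -30) [275.3, 278.0]
0.089 (-30, 30) [243.3, 290.0]
0.147 (30, 30) [226.3, 243.8]
0.147 (30, -30) [258.7, 232.9]
0.147 (-30, -30) [273.6, 253.0]
0.147 (-30, 30) [240.2, 264.9]
front (array([247.40451, 287.70984], dtype=float32), array([275.12283, 276.234  ], dtype=float32)) yaw -99.72124286961991 dist -0.02730370981067623
```

View pics/wrist2.png

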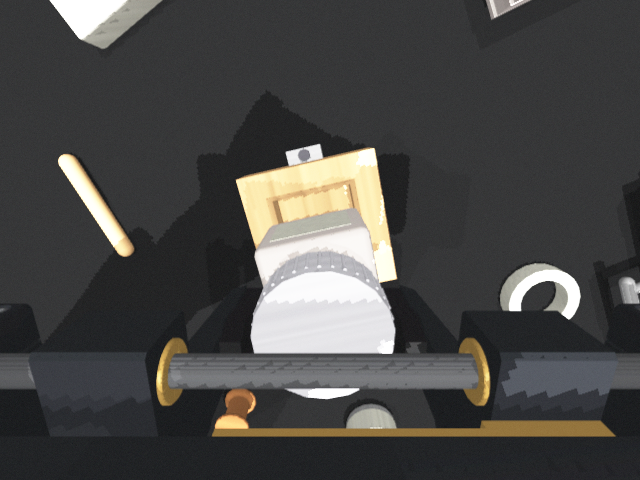

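```bash
cat >> m3.py <<'E'
print("--wrist")
w=S['wrist']; g=cv2.cvtColor(w['img'],cv2.COLOR_RGB2GRAY); hs=cv2.cvtColor(w['img'],cv2.COLOR_RGB2HSV)[...,1].copy()
c=np.array([.5394,.1542])
for nm,a,b,th,ch,z in (("jar bottom",(272,228),(355,211),60,hs,.089),("brace far",(240,179.5),(371,149),100,g,.038),("brace right",(375.5,153),(394,270),110,g,.038),("brace left",(238,184),(256,250),110,g,.038)):
    e=edge(w,a,b,th,ch,half=5); A,d=wline(w,e,z); v=c-A; print(nm,np.round(e,1).tolist(),"yaw",np.degrees(np.arctan2(d[1],d[0])),"dist",v[0]*d[1]-v[1]*d[0])
E
python3 m3.py | sed -n '/wrist/,$p'; python3 -c "
import cv2;a=cv2.imread('pics/wrist2.png')[140:290,230:400];cv2.imwrite('pics/w2c.png',cv2.resize(a,None,fx=4,fy=4,interpolation=2))"
```

```text
--wrist
jar bottom [[305.79998779296875, 217.39999389648438], [335.1000061035156, 210.89999389648438]] yaw -12.205581270842323 dist 0.030115605107973092
brace far [[287.8999938964844, 165.1999969482422], [317.1000061035156, 158.5]] yaw -12.414524501348174 dist 0.06273923563625593
brace right [[382.70001220703125, 197.0], [387.79998779296875, 226.60000610351562]] yaw -102.3015949533851 dist 0.052008842780500136
brace left [[241.39999389648438, 201.6999969482422], [250.0, 230.5]] yaw -102.226648176196 dist -0.058251152426885146
```

View pics/w2c.png

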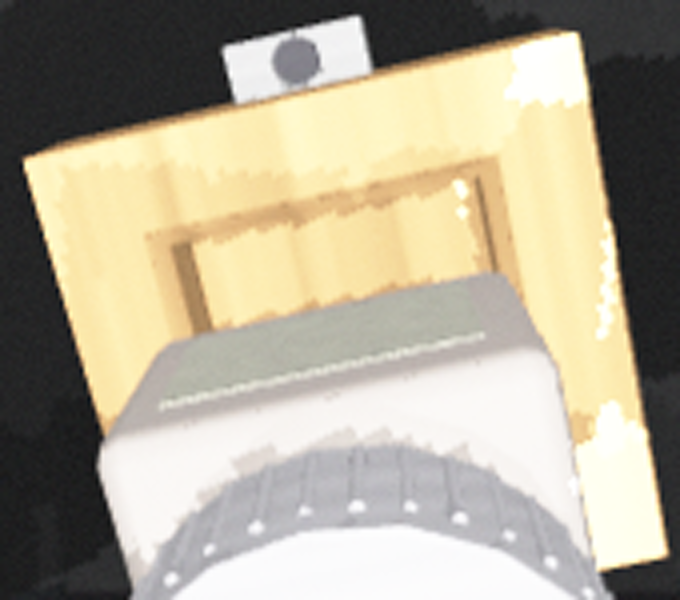

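Close crop: jar and brace are parallel (-12.2° vs -12.4°). Now I'll measure their lateral offset in this same view from the corners seen: the well bevel's outer corners at px (267.5,198.8) and (354.3,179.5), the jar bottom at (272.5,226) and (356,210), and the jar body top at (255,254) and (369,228).

Run:
```python
from h import *
import pickle
w=pickle.load(open('s2.pkl','rb'))['wrist']; y=np.radians(-12.4); X=np.array([np.cos(y),np.sin(y)]); Y=np.array([-X[1],X[0]]); c=np.array([.5394,.1542])
for nm,a,b,z in (("bevel outer",(267.5,198.8),(354.3,179.5),.038),("jar bottom",(272.5,226),(356,210),.089),("jar top",(255,254),(369,228),.147),("brace far corners",(236.5,180),(374.5,149),.038),("cap disc",(253,334),(395,334),.188)):
    P=[onz(w,*p,z)[:2]-c for p in (a,b)]; print(nm,[((p@X*1000).round(1),(p@Y*1000).round(1)) for p in P],"mid x",(sum(P)/2@X*1000).round(1))
```

```text
bevel outer [(np.float64(-37.5), np.float64(41.0)), (np.float64(32.6), np.float64(40.9))] mid x -2.4
jar bottom [(np.float64(-29.0), np.float64(29.2)), (np.float64(26.6), np.float64(27.8))] mid x -1.2
jar top [(np.float64(-29.4), np.float64(29.4)), (np.float64(27.8), np.float64(30.2))] mid x -0.8
brace far corners [(np.float64(-57.3), np.float64(60.5)), (np.float64(52.0), np.float64(60.1))] mid x -2.6
cap disc [(np.float64(-27.7), np.float64(9.2)), (np.float64(26.8), np.float64(-2.9))] mid x -0.5
```

>>> {"method": "send_rows", "body": {
  "motion": [
    {"x": 0.47, "y": -0.23, "z": 0, "rx": 0, "ry": 0, "rz": 0, "jaw": 5.0},
    {"x": 0, "y": 0, "z": 1, "rx": 0, "ry": 0, "rz": 0, "jaw": 5.0},
    {"x": 0, "y": 0, "z": 1, "rx": 0, "ry": 0, "rz": 0, "jaw": 5.0},
    {"x": 0, "y": 0, "z": 1, "rx": 0, "ry": 0, "rz": 0, "jaw": 5.0},
    {"x": 0, "y": 0, "z": 1, "rx": 0, "ry": 0, "rz": 0, "jaw": 5.0}
  ]
}}

```text
clock: 8.0
tool_pos: [0.5389, 0.1604, 0.1294]
eef_rot: [0.843, 0.538, -0.001, -0.0]
contact_force: [-0.1, -0.6, -4.2]
opening: 0.644
finger_force: 35.0
```

```bash
python3 -c "
from h import *
go([.5391,.1595,.089])"
```

```text
clock 8.0 pos [0.5389 0.1604 0.1294] yaw 65.13 zax [-1.1e-03 -7.0e-04 -1.0e+00] tool shift cm [-0.07  0.06  4.04] q [-0.25  0.78 -0.2   1.86  0.28  0.53 -1.08] F [-0.1 -0.6 -4.2] M [-0.05 -0.03  0.08] ff 34.998849609692115 open 0.6441925772882455
```

>>> {"method": "send_rows", "body": {
  "motion": [
    {"x": -0.07, "y": 0.06, "z": 0.5, "rx": 0, "ry": 0, "rz": 0, "jaw": 5.0},
    {"x": 0, "y": 0, "z": 0.5, "rx": 0, "ry": 0, "rz": 0, "jaw": 5.0},
    {"x": 0, "y": 0, "z": 0.5, "rx": 0, "ry": 0, "rz": 0, "jaw": 5.0},
    {"x": 0, "y": 0, "z": 0.5, "rx": 0, "ry": 0, "rz": 0, "jaw": 5.0},
    {"x": 0, "y": 0, "z": 0, "rx": 0, "ry": 0, "rz": 0, "jaw": 5.0}
  ]
}}

```text
clock: 8.5
tool_pos: [0.5393, 0.1597, 0.1101]
eef_rot: [0.843, 0.538, -0.0, -0.0]
contact_force: [0.1, -0.3, -3.7]
opening: 0.643
finger_force: 35.0
```

```bash
python3 -c "
from h import *
go([.5391,.1595,.089])"
```

```text
clock 8.5 pos [0.5393 0.1597 0.1101] yaw 65.14 zax [-8.e-04 -4.e-04 -1.e+00] tool shift cm [-0.03 -0.01  2.11] q [-0.26  0.81 -0.19  1.87  0.29  0.49 -1.08] F [ 0.1 -0.3 -3.7] M [-0.02 -0.04  0.03] ff 34.9989315737912 open 0.6431411251546251
```

>>> {"method": "send_rows", "body": {
  "motion": [
    {"x": 0, "y": 0, "z": 0.5, "rx": 0, "ry": 0, "rz": 0, "jaw": 5.0},
    {"x": 0, "y": 0, "z": 0.5, "rx": 0, "ry": 0, "rz": 0, "jaw": 5.0},
    {"x": 0, "y": 0, "z": 0.5, "rx": 0, "ry": 0, "rz": 0, "jaw": 5.0},
    {"x": 0, "y": 0, "z": 0.4, "rx": 0, "ry": 0, "rz": 0, "jaw": 5.0},
    {"x": 0, "y": 0, "z": 0, "rx": 0, "ry": 0, "rz": 0, "jaw": 5.0}
  ]
}}

```text
clock: 9.0
tool_pos: [0.5392, 0.1597, 0.091]
eef_rot: [0.843, 0.538, -0.001, -0.0]
contact_force: [0.0, -0.1, -4.1]
opening: 0.644
finger_force: 35.0
```

>>> {"method": "send_rows", "body": {
  "motion": [
    {"x": 0, "y": 0, "z": 0.1, "rx": 0, "ry": 0, "rz": 0, "jaw": 5.0},
    {"x": 0, "y": 0, "z": 0, "rx": 0, "ry": 0, "rz": 0, "jaw": 5.0},
    {"x": 0, "y": 0, "z": 0.1, "rx": 0, "ry": 0, "rz": 0, "jaw": 5.0},
    {"x": 0, "y": 0, "z": 0, "rx": 0, "ry": 0, "rz": 0, "jaw": 5.0},
    {"x": 0, "y": 0, "z": 0, "rx": 0, "ry": 0, "rz": 0, "jaw": 5.0}
  ]
}}

```text
clock: 9.5
tool_pos: [0.5398, 0.1601, 0.0901]
eef_rot: [0.843, 0.538, 0.0, 0.0]
contact_force: [-1.0, 0.3, -1.0]
opening: 0.643
finger_force: 35.0
```

```bash
python3 -c "
from h import *
go([.5391,.1595,.089])"
```

```text
clock 9.5 pos [0.5398 0.1601 0.0901] yaw 65.14 zax [ 6.e-04  3.e-04 -1.e+00] tool shift cm [-0.08 -0.04  0.11] q [-0.27  0.85 -0.17  1.87  0.3   0.44 -1.09] F [-1.   0.3 -1. ] M [ 0.01  0.04 -0.  ] ff 34.99961853623972 open 0.6433272814878317
```

>>> {"method": "send_rows", "body": {
  "motion": [
    {"x": 0, "y": 0, "z": 0.1, "rx": 0, "ry": 0, "rz": 0, "jaw": 5.0},
    {"x": 0, "y": 0, "z": 0, "rx": 0, "ry": 0, "rz": 0, "jaw": 5.0},
    {"x": 0, "y": 0, "z": 0, "rx": 0, "ry": 0, "rz": 0, "jaw": 5.0},
    {"x": 0, "y": 0, "z": 0, "rx": 0, "ry": 0, "rz": 0, "jaw": 5.0},
    {"x": 0, "y": 0, "z": 0, "rx": 0, "ry": 0, "rz": 0, "jaw": 5.0}
  ],
  "grip_force": 50
}}

```text
clock: 10.0
tool_pos: [0.5398, 0.1601, 0.089]
eef_rot: [0.843, 0.538, 0.0, 0.0]
contact_force: [-0.5, 1.4, 4.8]
opening: 0.641
finger_force: 50.0
```

```bash
python3 -c "
from h import *
go([.5391,.1595,.089])"
```

```text
clock 10.0 pos [0.5398 0.1601 0.089 ] yaw 65.14 zax [ 7.e-04  3.e-04 -1.e+00] tool shift cm [-0.08 -0.04  0.  ] q [-0.27  0.85 -0.17  1.88  0.3   0.44 -1.09] F [-0.5  1.4  4.8] M [ 0.04  0.16 -0.01] ff 50.000766218290664 open 0.641063991993274
```

Seated: TCP z is 0.089 as predicted, and the floor pushes back at 4.8 N. Now twisting.

>>> {"method": "send_rows", "body": {
  "motion": [
    {"x": 0, "y": 0, "z": 0, "rx": 0, "ry": 0, "rz": -0.06, "jaw": 5.0},
    {"x": 0, "y": 0, "z": 0, "rx": 0, "ry": 0, "rz": -0.08, "jaw": 5.0},
    {"x": 0, "y": 0, "z": 0, "rx": 0, "ry": 0, "rz": -0.08, "jaw": 5.0},
    {"x": 0, "y": 0, "z": 0, "rx": 0, "ry": 0, "rz": -0.08, "jaw": 5.0},
    {"x": 0, "y": 0, "z": 0, "rx": 0, "ry": 0, "rz": -0.08, "jaw": 5.0}
  ]
}}

```text
clock: 10.5
tool_pos: [0.5393, 0.1596, 0.089]
eef_rot: [0.726, 0.688, -0.0, -0.0]
contact_force: [-2.2, 0.1, 6.1]
opening: 0.643
finger_force: 50.0
```

```bash
python3 -c "
from h import *
go([.5398,.1601,.089])"
```

```text
clock 10.5 pos [0.5393 0.1596 0.089 ] yaw 86.96 zax [-4.e-04 -2.e-04 -1.e+00] tool shift cm [0.05 0.05 0.  ] q [-0.21  0.86 -0.27  1.87  0.45  0.47 -0.85] F [-2.2  0.1  6.1] M [-0.    0.44 -0.52] ff 50.00086955842562 open 0.6432780686400196
```

>>> {"method": "send_rows", "body": {
  "motion": [
    {"x": 0, "y": 0, "z": 0, "rx": 0, "ry": 0, "rz": -0.08, "jaw": 5.0},
    {"x": 0, "y": 0, "z": 0, "rx": 0, "ry": 0, "rz": -0.08, "jaw": 5.0},
    {"x": 0, "y": 0, "z": 0, "rx": 0, "ry": 0, "rz": -0.08, "jaw": 5.0},
    {"x": 0, "y": 0, "z": 0, "rx": 0, "ry": 0, "rz": -0.08, "jaw": 5.0},
    {"x": 0, "y": 0, "z": 0, "rx": 0, "ry": 0, "rz": -0.08, "jaw": 5.0}
  ]
}}

```text
clock: 11.0
tool_pos: [0.5393, 0.1597, 0.089]
eef_rot: [0.574, 0.819, -0.0, -0.0]
contact_force: [-3.1, 0.1, 5.9]
opening: 0.641
finger_force: 50.0
```

>>> {"method": "send_rows", "body": {
  "motion": [
    {"x": 0, "y": 0, "z": 0, "rx": 0, "ry": 0, "rz": -0.08, "jaw": 5.0},
    {"x": 0, "y": 0, "z": 0, "rx": 0, "ry": 0, "rz": -0.08, "jaw": 5.0},
    {"x": 0, "y": 0, "z": 0, "rx": 0, "ry": 0, "rz": -0.08, "jaw": 5.0},
    {"x": 0, "y": 0, "z": 0, "rx": 0, "ry": 0, "rz": -0.08, "jaw": 5.0},
    {"x": 0, "y": 0, "z": 0, "rx": 0, "ry": 0, "rz": -0.08, "jaw": 5.0}
  ]
}}

```text
clock: 11.5
tool_pos: [0.5393, 0.1596, 0.089]
eef_rot: [0.4, 0.916, -0.0, -0.0]
contact_force: [-2.9, -0.5, 5.1]
opening: 0.641
finger_force: 50.0
```

```bash
python3 -c "
from h import *
go([.5398,.1601,.089])"
```

```text
clock 11.5 pos [0.5393 0.1596 0.089 ] yaw 132.79 zax [-5.e-04 -2.e-04 -1.e+00] tool shift cm [-0.    0.07  0.  ] q [-0.1   0.88 -0.47  1.87  0.71  0.57 -0.29] F [-2.9 -0.5  5.1] M [ 0.05  0.41 -0.57] ff 50.00077637741924 open 0.6410302216163501
```

>>> {"method": "send_rows", "body": {
  "motion": [
    {"x": 0, "y": 0, "z": 0, "rx": 0, "ry": 0, "rz": -0.08, "jaw": 5.0},
    {"x": 0, "y": 0, "z": 0, "rx": 0, "ry": 0, "rz": -0.08, "jaw": 5.0},
    {"x": 0, "y": 0, "z": 0, "rx": 0, "ry": 0, "rz": -0.08, "jaw": 5.0},
    {"x": 0, "y": 0, "z": 0, "rx": 0, "ry": 0, "rz": 0, "jaw": 5.0},
    {"x": 0, "y": 0, "z": 0, "rx": 0, "ry": 0, "rz": 0, "jaw": 5.0}
  ]
}}

```text
clock: 12.0
tool_pos: [0.5392, 0.1597, 0.089]
eef_rot: [0.289, 0.957, -0.0, -0.0]
contact_force: [-2.8, -0.3, 6.0]
opening: 0.642
finger_force: 50.0
```

```bash
python3 -c "
from h import *
go([.5398,.1601,.089])"
```

```text
clock 12.0 pos [0.5392 0.1597 0.089 ] yaw 146.43 zax [-5.e-04 -1.e-04 -1.e+00] tool shift cm [-0.02  0.07  0.  ] q [-0.06  0.9  -0.53  1.86  0.78  0.6  -0.11] F [-2.8 -0.3  6. ] M [-0.05  0.42 -0.21] ff 50.00154327484779 open 0.6418452119466238
```

>>> {"method": "send_rows", "body": {
  "motion": [
    {"x": 0, "y": 0, "z": -0.1, "rx": 0, "ry": 0, "rz": 0, "jaw": 5.0},
    {"x": 0, "y": 0, "z": -0.2, "rx": 0, "ry": 0, "rz": 0, "jaw": 5.0},
    {"x": 0, "y": 0, "z": -0.2, "rx": 0, "ry": 0, "rz": 0, "jaw": 5.0},
    {"x": 0, "y": 0, "z": -0.1, "rx": 0, "ry": 0, "rz": 0, "jaw": 5.0},
    {"x": 0, "y": 0, "z": 0, "rx": 0, "ry": 0, "rz": 0, "jaw": 5.0}
  ]
}}

```text
clock: 12.5
tool_pos: [0.5397, 0.1601, 0.095]
eef_rot: [0.288, 0.958, 0.0, 0.0]
contact_force: [-1.0, 0.5, -1.4]
opening: 0.639
finger_force: 50.0
```

```bash
python3 -c "
from h import *
go([.5392,.1597,.137])"
```

```text
clock 12.5 pos [0.5397 0.1601 0.095 ] yaw 146.51 zax [ 5.e-04  3.e-04 -1.e+00] tool shift cm [ 0.02 -0.06 -4.2 ] q [-0.06  0.89 -0.54  1.86  0.77  0.61 -0.1 ] F [-1.   0.5 -1.4] M [0.22 0.09 0.03] ff 49.99929143421468 open 0.6386929464666685
```

>>> {"method": "send_rows", "body": {
  "motion": [
    {"x": 0, "y": 0, "z": -0.5, "rx": 0, "ry": 0, "rz": 0, "jaw": 5.0},
    {"x": 0, "y": 0, "z": -0.5, "rx": 0, "ry": 0, "rz": 0, "jaw": 5.0},
    {"x": 0, "y": 0, "z": -0.5, "rx": 0, "ry": 0, "rz": 0, "jaw": 5.0},
    {"x": 0, "y": 0, "z": -0.5, "rx": 0, "ry": 0, "rz": 0, "jaw": 5.0},
    {"x": 0, "y": 0, "z": -0.5, "rx": 0, "ry": 0, "rz": 0, "jaw": 5.0}
  ]
}}

```text
clock: 13.0
tool_pos: [0.5398, 0.1597, 0.1203]
eef_rot: [0.288, 0.958, 0.0, 0.0]
contact_force: [-0.3, -0.4, -0.1]
opening: 0.644
finger_force: 50.0
```

>>> {"method": "send_rows", "body": {
  "motion": [
    {"x": 0, "y": 0, "z": -0.5, "rx": 0, "ry": 0, "rz": 0, "jaw": 5.0},
    {"x": 0, "y": 0, "z": -0.5, "rx": 0, "ry": 0, "rz": 0, "jaw": 5.0},
    {"x": 0, "y": 0, "z": -0.5, "rx": 0, "ry": 0, "rz": 0, "jaw": 5.0},
    {"x": 0, "y": 0, "z": -0.2, "rx": 0, "ry": 0, "rz": 0, "jaw": 5.0},
    {"x": 0, "y": 0, "z": 0, "rx": 0, "ry": 0, "rz": 0, "jaw": 5.0}
  ]
}}

```text
clock: 13.5
tool_pos: [0.5397, 0.1599, 0.1371]
eef_rot: [0.288, 0.958, 0.0, 0.0]
contact_force: [0.2, 0.7, -0.6]
opening: 0.639
finger_force: 50.0
```

>>> {"method": "send_rows", "body": {
  "motion": [
    {"x": 0, "y": 0, "z": 0, "rx": 0, "ry": 0, "rz": 0, "jaw": 5.0},
    {"x": 0, "y": 0, "z": 0, "rx": 0, "ry": 0, "rz": 0, "jaw": 5.0},
    {"x": 0, "y": 0, "z": 0, "rx": 0, "ry": 0, "rz": 0, "jaw": 5.0},
    {"x": 0, "y": 0, "z": 0, "rx": 0, "ry": 0, "rz": 0, "jaw": 5.0},
    {"x": 0, "y": 0, "z": 0, "rx": 0, "ry": 0, "rz": 0, "jaw": 5.0}
  ]
}}

```text
clock: 14.0
tool_pos: [0.5395, 0.1598, 0.1366]
eef_rot: [0.288, 0.958, -0.0, -0.0]
contact_force: [0.5, -0.2, -1.5]
opening: 0.641
finger_force: 50.0
```

```bash
python3 -c "
from h import *
go([.5397,.1601,.137])
s=snapshot('side'); cv2.imwrite('pics/end.png',cv2.resize(cv2.cvtColor(s['img'],4)[195:345,170:370],(800,600),interpolation=2))"
```

```text
clock 14.0 pos [0.5395 0.1598 0.1366] yaw 146.5 zax [-1.e-04 -1.e-04 -1.e+00] tool shift cm [ 0.    0.03 -0.04] q [-0.03  0.83 -0.6   1.84  0.7   0.7  -0.05] F [ 0.5 -0.2 -1.5] M [ 0.04 -0.14 -0.01] ff 49.99948144584778 open 0.6407127489873812
```

View pics/end.png

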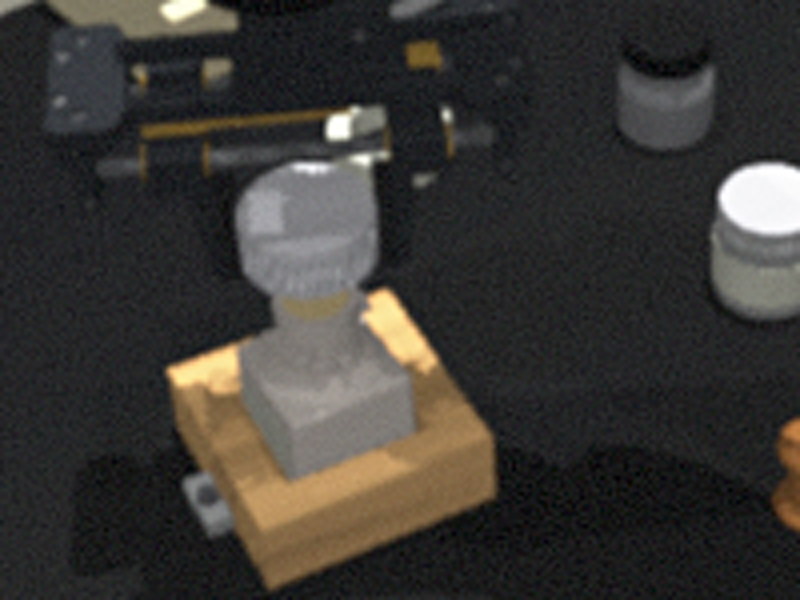

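The picture shows the jar seated in the brace, with its open mouth visible at crop (315,303). The cap is held level above it at crop (305,235), about 25 mm clear. Tin and pot are where they were, so I'm handing in.

```bash
python3 -c "
from plant import *
print(finish_job())"
```

```text
the job is handed in; nothing more can be done
None
```

The job is handed in at 14 s of the 38 s allowed: the jar is seated in the brace, and the cap was turned about 1.35 rad (estimated from the gripper's turn, allowing for play) and is held level about 25 mm above the mouth.

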